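# Tip the tube bin and scoop the sample tubes into the carrier

## Task

Tip the grey bin well up towards its stop by its handle end, so that the three sample tubes roll together at its low end. Then use the scoop to take them out of that corner and empty them into the open white carrier, never touching a tube with the gripper and leaving the spray bottle, phone and glove box where they are. Finish with all three tubes lying in the carrier and the scoop let go, standing flat on the counter with its handle up.

Things in the scene. Friction and masses are not known exactly. Their poses are not given: they have to be found in the camera images.
- bin (a joint): tilt of the grey open bin about the hinge under its low end: 0 lying level, 0.35 rad at its upper stop. The hinge is stiff (friction about 1.6 N m): the bin stays at whatever tilt it is left, and lifting it at the handle takes about 10 N; pressed on, it may sag a little. Tipping raises the handle end.
- bin_corner (a point): inner bottom corner at the bin's low end, mid-width, on the floor; turns with the bin: x along the floor from the low wall to the handle end, y across, z square to the floor. Inside 280 long (x), 130 wide, walls 60 high above the floor but the low-end wall 95, walls and floor 4 thick. Hinge axis: along y through (-4, 0, -4) mm here. 28 mm above the counter when level
- bin_handle (a point): middle of the bin's handle, a level round steel bar 10 mm thick and 90 long along y on two posts, above the handle-end wall; at (282, 0, 94) mm in the frame of bin_corner, 34 mm above the wall's top edge, with free space under it. Same axes as bin_corner
- scoop_grip (a point): grip point of the scoop, on the axis of its black upright handle: a bar 24 wide (y), 32 deep (x), from 30 to 90 mm above the scoop's underside; this point is 65 mm above it. z up along the handle, -x towards the nose. At the start the scoop (about 200 g) stands flat on the counter
- scoop_lip (a point): middle of the thin front lip of the scoop, on its underside, at (-120, 0, -65) mm from scoop_grip, same axes. The aluminium pan is flat, without side walls, 118 wide (y), 104 deep (x), 1.6 mm thick at the lip rising to 4 mm; its back wall, 45 high and 4 thick, ends the pan just in front of the handle
- tube0: one of three equal capped sample tubes, smooth cylinders 26 mm in diameter and 100 long, about 40 g; origin at its centre, y along its axis. At the start lying scattered on the floor of the level bin, roughly across it; they roll easily
- tube1: sample tube like tube0
- tube2: sample tube like tube0
- carrier_in (a point): centre of the inner floor of the white carrier, an open box fixed to the counter, 180 x 180 mm outside, 45 high, walls and floor 5 thick; x and y along its sides, z up
- spray: bystander: disinfectant spray bottle, 68 mm in diameter, 175 high; origin at the centre of its underside
- phone: bystander: phone lying flat, 160 x 76 x 9 mm; origin at the centre of its underside
- glovebox: bystander: closed cardboard glove box, 120 x 240 x 70 mm; origin at the centre of its underside

How it is judged:
By the outcome, as a careful person would: the job done as asked, in the order asked, and still so for the second after the job is handed in, with the robot touching nothing.
It also fails if it takes over 72 s, if anything falls off the work surface, if the arm or the gripper's body presses on something with over 40 N, if the wrist force passes 120 N, or if a joint passes its speed limit or range.

## Robot

A 6-joint arm with a two-finger parallel gripper is mounted at the origin on the work surface. World frame = base frame: x ahead of the robot, y to its left, z up, the work surface at z = 0. Lengths are in m, angles in rad, forces in N, time in s.
With the tool pointing down it reaches from about 0.3 to 1 m from the base axis. Payload 5.1 kg.
Tool frame: the origin (TCP) lies at the centre of the arm's flange, where the gripper is bolted on; the fingertips stand 190 mm ahead of it and the grasp point (between the pads) lies 171 mm ahead of it; z points along the fingers, y is the direction in which the jaws open and shut (so a half turn about z gives the same grasp; the last joint's range is limited). The gripper opens to 95 mm and grips with 3 to 60 N. Pads are 20 mm wide; open, the fingers measure 119 mm over their backs; the gripper's body (75 mm by 180 mm) begins 59 mm behind the grasp point.
Start: joints at [-1.2, 0.124, 1.65, -0, 1.367, -0.083], TCP at [0.285, -0.584, 0.405] pointing down, gripper open.
Joint ranges: [-2.61, 2.61], [-1.02, 2.33], [0.03, 2.71], [-1.35, 4.49], [0.32, 2.68], [-2.91, 2.91]. Speed limits (rad/s): [2.57, 2.57, 3.14, 3.14, 3.14, 3.14].

## Interface

Orientations are given as [roll, pitch, yaw] about the fixed x, y, z axes, in that order (R = Rz(yaw) Ry(pitch) Rx(roll)).
In Python, from bench import r, get_image, calibration gives the robot as it stands.
- The arm moves only by the shell command python3 -m crank 'ROWS' [OPENING] [FORCE]. ROWS is JSON, a list of rows, each an object of numbers: "dx", "dy", "dz": the shift along the tool's x, y, z scaled (see below); "yaw": the turn about the tool's z scaled (see below). A call has 1 to 5 rows; each row is the pose to reach, as a shift and turn from the pose commanded when the call began, along the tool's axes at that moment, turning the shorter way round; what a row does not reach only later rows make up. The controller multiplies each number of a shift by 50 cm and each number of a turn by 180 degrees. A row lasts 1/10 s, in which the tool goes at most 50 mm and 8.59 degrees, less where a joint would pass 70% of its speed; a pose out of reach is approached as far as the arm can. A call with a number of a shift or a turn outside -1 to 1 is refused whole. A call with a gripper value outside its range is refused whole. OPENING is the opening in per cent of the stroke, from 0 (shut) to 100 (fully open), set as the call begins (- or left out, the last holds). The fingers move at their own pace and stop on an object; FORCE is the grip in N (left out, the last holds). Time passes only in rows, so rows that repeat a pose let the fingers close. It gives the time, the measured TCP pose, the force and the opening at its end, in the units of the state.
- r.get_obs(): the state, without advancing time (a new reading comes with each control period).
- get_image(name): name is "scene" or "top" or "wrist"; returns the picture (384x512x3 uint8, blue, green, red); there is no depth.
- calibration(name): a dict with "mtx" (3x3 intrinsics, pixels), "k1" (the pictures are not rectified: a ray, as slopes to the right and down, at radius r is drawn at 1 + k1 r^2 times it, then the intrinsics apply), "R" (3x3) and "t" (3): a world point X has camera coordinates R X + t; the wrist camera has in their place "tool_from_camera" (4x4, takes a point from camera to tool coordinates, whose origin is the TCP and whose axes are the flange's). Camera axes: x right, y down, z forward; pixel columns grow to the right and rows downward; lengths in m; the calibration is good to about 2 mm. A picture is of the moment at which its call begins: read the wrist's pose just before it. calibration takes no time and is no camera call.
- r.sign_off(): hands the job in, once; it reports no verdict.
The state is a dict: "time": time; "qpos": joint angles; "joint_velocities": joint speeds; "tau": joint torques, N m; "eef_pos": TCP position; "orientation": TCP orientation; "ft_force": force on the tool from outside, world axes, zero at the start; "torque": the same for the moment, N m; "finger_gap": finger opening in m.
Only numpy, scipy, OpenCV 4.12 (cv2) and the standard library are available. Lean on these libraries where they do the work, as an engineer would, in place of code of your own. Each camera call takes 0.05 s, during which the arm holds its last target. There are 200 camera calls.

## Working session

There is one attempt and no reset: what is moved stays moved. The work goes in short steps, Python scripts to look and compute and a shell command to move; the robot and the scene stay as the last step left them, time stands still between calls to the robot, and variables do not carry over. Pictures are saved under pics/ and viewed, about 8 in all and at most 12, crops included, and the job is handed in when it is done.

```bash
mkdir -p pics; ls; cat > h.py <<'E'
import numpy as np, cv2
from bench import r, get_image, calibration
from scipy.spatial.transform import Rotation as Ro
def snap(n,f):
    im=get_image(n); cv2.imwrite('pics/'+f+'.png',im); return im
def pose():
    o=r.get_obs(); return np.array(o['eef_pos']),Ro.from_euler('xyz',o['orientation']).as_matrix()
def ray(n,u,v,tp=None):
    c=calibration(n); m=np.array(c['mtx']); k=c['k1']
    d=np.array([(u-m[0,2])/m[0,0],(v-m[1,2])/m[1,1]]); s=d.copy()
    for _ in range(20): s=d/(1+k*(s@s))
    q=np.array([s[0],s[1],1.])
    if n=='wrist':
        T=np.array(c['tool_from_camera']); p,R=tp
        return p+R@T[:3,3], R@T[:3,:3]@q
    R=np.array(c['R']);t=np.array(c['t']); return -R.T@t, R.T@q
def atz(n,u,v,z,tp=None):
    o,d=ray(n,u,v,tp); return o+d*(z-o[2])/d[2]
def tri(*rays):
    A=np.zeros((3,3));b=np.zeros(3)
    for o,d in rays:
        d=d/np.linalg.norm(d);P=np.eye(3)-np.outer(d,d);A+=P;b+=P@o
    x=np.linalg.solve(A,b); return x,[np.linalg.norm(np.cross(x-o,d/np.linalg.norm(d))) for o,d in rays]
def proj(n,X):
    c=calibration(n);R=np.array(c['R']);t=np.array(c['t']);m=np.array(c['mtx'])
    q=R@np.array(X)+t; s=q[:2]/q[2]; s=s*(1+c['k1']*(s@s)); return m[:2,:2]@s+m[:2,2]
E
python3 - <<'E'
from h import *
a=snap('top','top0');b=snap('scene','scene0')
o=r.get_obs();print(o)
for n in('top','scene'):
  c=calibration(n);print(n,c['mtx'],c['k1'],-np.array(c['R']).T@np.array(c['t']))
print(calibration('wrist'))
cv2.imwrite('pics/t0.png',cv2.resize(a,(800,600),interpolation=cv2.INTER_CUBIC))
cv2.imwrite('pics/s0.png',cv2.resize(b,(800,600),interpolation=cv2.INTER_CUBIC))
E
```

```text
pics
{'time': 0.1, 'qpos': array([-1.19958805e+00,  1.24427857e-01,  1.65152173e+00, -1.40244315e-05,
        1.36750099e+00, -8.25831883e-02]), 'joint_velocities': array([-0.00032848, -0.00079294, -0.00362345, -0.00103303, -0.00084284,
       -0.00213585]), 'tau': array([ 3.03688794e-04, -4.18882263e+01, -3.61096179e+01,  7.76013150e-02,
        4.61711339e-02, -7.14319526e-05]), 'eef_pos': array([ 0.28484569, -0.58401387,  0.40362671]), 'orientation': array([-3.13973992e+00, -1.39575747e-04,  4.53794181e-01]), 'ft_force': array([-0.40541667,  0.19690557, -0.20077899]), 'torque': array([ 0.00540099, -0.00459942,  0.01377864]), 'finger_gap': 0.09521013338087057}
top [[489.36945843   0.         251.70096561]
 [  0.         489.36945843 193.91362131]
 [  0.           0.           1.        ]] 0.06289469402368812 [ 0.5202141  -0.00223981  1.36427738]
scene [[357.88174345   0.         253.56006427]
 [  0.         357.88174345 188.43259716]
 [  0.           0.           1.        ]] -0.06549961666576651 [ 1.1347372  -0.34950676  0.88112825]
{'mtx': array([[317.44517119,   0.        , 255.65888456],
       [  0.        , 317.44517119, 187.6469275 ],
       [  0.        ,   0.        ,   1.        ]]), 'k1': -0.027605735617221936, 'tool_from_camera': array([[ 1.63825297e-04, -9.68439232e-01, -2.49249726e-01,
         6.85918223e-02],
       [ 9.99999905e-01,  2.59069582e-04, -3.49319802e-04,
         5.53554791e-04],
       [ 4.02868023e-04, -2.49249646e-01,  9.68439183e-01,
         2.08735773e-02],
       [ 0.00000000e+00,  0.00000000e+00,  0.00000000e+00,
         1.00000000e+00]])}
```

View pics/t0.png

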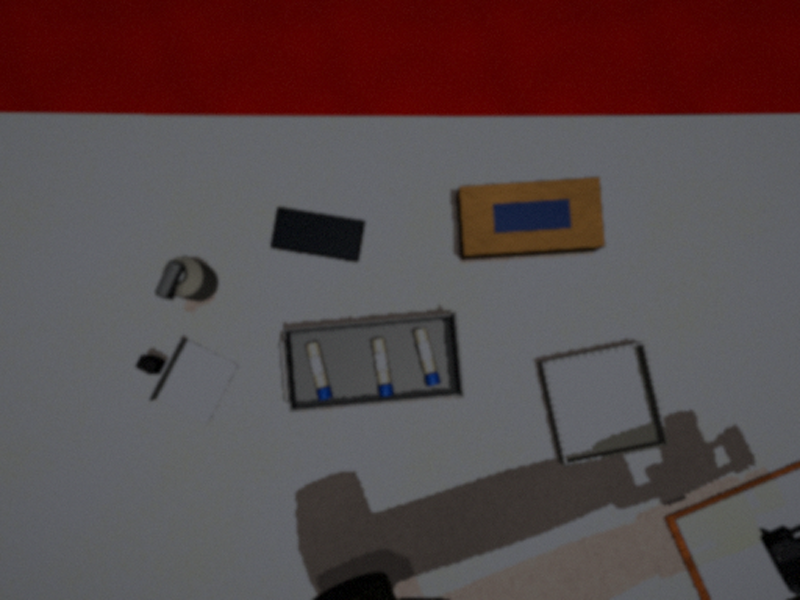

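View pics/s0.png

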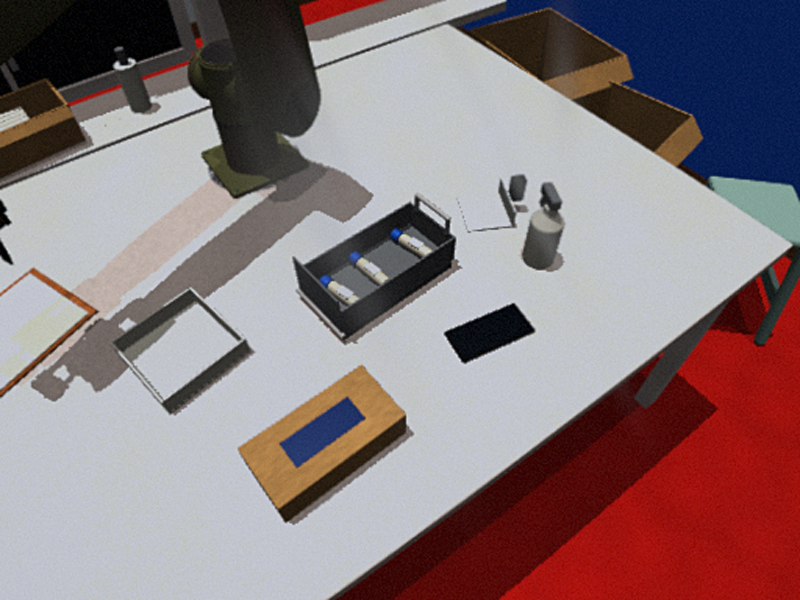

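The top view shows the bin's handle end on the left at about (285,365) and its low end on the right at (457,355). The scoop's handle is at (150,362) with its nose to the right, and the carrier is centred near (600,400). The spray bottle is just above the scoop. The scene view shows the bin bar from (417,197) to (449,215). I'll enlarge both for measuring.

```bash
python3 - <<'E'
from h import *
a=cv2.imread('pics/top0.png');b=cv2.imread('pics/scene0.png')
def crop(im,x,y,w,h,s,cap):
    c=cv2.resize(im[y:y+h,x:x+w],None,fx=s,fy=s,interpolation=cv2.INTER_CUBIC)
    c=cv2.convertScaleAbs(c,alpha=1.5)
    for k in range(0,w,10):cv2.line(c,(int(k*s),0),(int(k*s),8 if k%50 else 16),(0,255,255),1)
    for k in range(0,h,10):cv2.line(c,(0,int(k*s)),(8 if k%50 else 16,int(k*s)),(0,255,255),1)
    return c
c1=crop(a,80,190,220,80,3.6,'');c2=crop(b,180,100,180,120,2.5,'');c3=crop(a,335,210,95,95,3.0,'')
H=np.zeros((600,800,3),np.uint8);H[:288,:792]=c1;H[295:595,:450]=c2;H[295:580,460:745]=c3
cv2.imwrite('pics/c.png',H)
E
```

```text
(no output)
```

View pics/c.png

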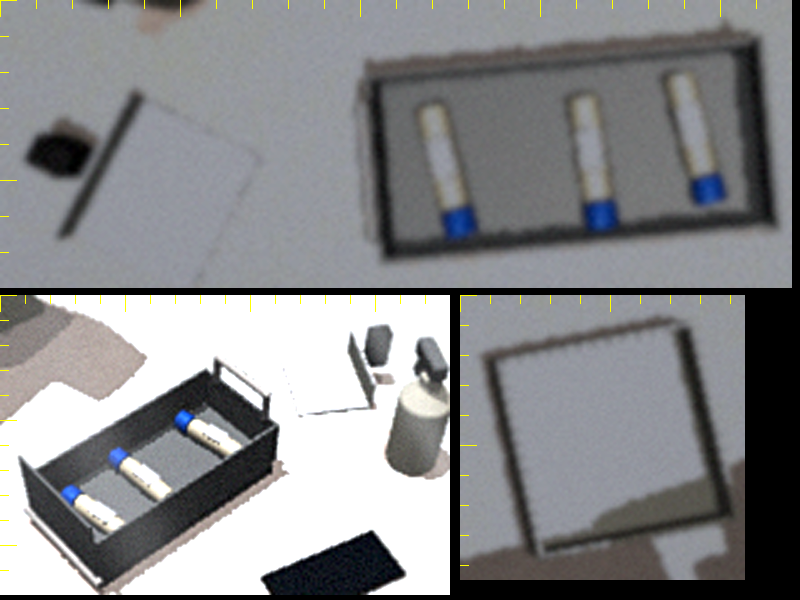

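Crop pixels: the scoop's back wall runs from (137,93) to (63,237) and the lip corners are (262,158) and (200,280). The bin's top corners are (372,80), (388,257), (762,37) and (777,226). The carrier's corners are (488,355), (683,322), (732,515) and (537,552). The bar in the scene crop runs from (217,361) to (269,394).

```bash
python3 - <<'E'
from h import *
T=lambda X,Y:(80+X/3.6,190+Y/3.6); S=lambda X,Y:(180+X/2.5,100+(Y-295)/2.5); C=lambda X,Y:(335+(X-460)/3,210+(Y-295)/3)
np.set_printoptions(precision=4,suppress=True)
print('bin handle wall',atz('top',*T(372,80),.088),atz('top',*T(388,257),.088))
print('bin low wall',atz('top',*T(762,37),.123),atz('top',*T(777,226),.123))
print('bar top',atz('top',*T(360,80),.122),atz('top',*T(372,240),.122))
m=(T(366,160),S(243,377)); print('bar tri',tri(ray('top',*m[0]),ray('scene',*m[1])))
for p in((217,361),(269,394)):print('bar scene z.122',atz('scene',*S(*p),.122))
print('scoop wall',atz('top',*T(137,93),.045),atz('top',*T(63,237),.045))
print('lip',atz('top',*T(262,158),.001),atz('top',*T(200,280),.001))
print('handle tri',tri(ray('top',*T(55,155)),ray('scene',*S(380,327))))
for p in((488,355),(683,322),(732,515),(537,552)):print('car',atz('top',*C(*p),.045))
print('spray',atz('top',190/1.5625,278/1.5625,.15), 'tubes')
for p in((433,105),(462,225),(583,95),(601,215),(680,75),(710,190)):print(atz('top',*T(*p),.045))
E
```

```text
bin handle wall [0.5609 0.1758 0.088 ] [0.434  0.1628 0.088 ]
bin low wall [ 0.5903 -0.1037  0.123 ] [ 0.458  -0.1134  0.123 ]
bar top [0.5598 0.1795 0.122 ] [0.448  0.1697 0.122 ]
bar tri (array([0.5035, 0.1741, 0.1233]), [np.float64(0.0004623817032686901), np.float64(0.00046238170326876174)])
bar scene z.122 [0.4599 0.1658 0.122 ]
bar scene z.122 [0.5444 0.1819 0.122 ]
scoop wall [0.5526 0.3561 0.045 ] [0.4464 0.4079 0.045 ]
lip [0.5037 0.2716 0.001 ] [0.411  0.3171 0.001 ]
handle tri (array([0.5086, 0.4009, 0.0962]), [np.float64(0.0021592449061307068), np.float64(0.0021592449061308546)])
car [ 0.5151 -0.2507  0.045 ]
car [ 0.545  -0.4239  0.045 ]
car [ 0.3754 -0.4621  0.045 ]
car [ 0.3419 -0.291   0.045 ]
spray [0.644  0.3208 0.15  ] tubes
[0.5436 0.1361 0.045 ]
[0.4546 0.1138 0.045 ]
[0.5511 0.0241 0.045 ]
[0.462  0.0104 0.045 ]
[ 0.5662 -0.0485  0.045 ]
[ 0.4806 -0.0707  0.045 ]
```

```bash
cat >> h.py <<'E'
def go(x,y,z,yawdeg,start=None):
    "rows' numbers from the present (or given) pose to a grasp-point pose"
    if start is None:
        p,R=pose(); s=(p[0],p[1],p[2]-.171,np.degrees(np.arctan2(R[1,0],R[0,0])))
    else: s=start
    a=np.radians(s[3]); d=np.array([x-s[0],y-s[1],z-s[2]])
    v=[d[0]*np.cos(a)+d[1]*np.sin(a), d[0]*np.sin(a)-d[1]*np.cos(a), -d[2]]
    t=-((yawdeg-s[3]+180)%360-180)
    print('from',np.round(s,4),'dx %.4f dy %.4f dz %.4f yaw %.4f dist %.3f'%(v[0]/.5,v[1]/.5,v[2]/.5,t/180,np.linalg.norm(d)))
E
python3 - <<'E'
from h import *
go(.45,-.2,.22,5.2); go(.5035,.174,.195,5.2,(.45,-.2,.22,5.2))
E
```

```text
from [ 0.2848 -0.584   0.2326 26.0005] dx 0.6336 dy -0.5455 dz 0.0253 yaw 0.1156 dist 0.418
from [ 0.45 -0.2   0.22  5.2 ] dx 0.1744 dy -0.7352 dz 0.0500 yaw -0.0000 dist 0.379
```

```bash
C="python3 -m crank"
$C '[{"dx":0.317,"dy":-0.273,"dz":0.013},{"dx":0.317,"dy":-0.273,"dz":0.013},{"dx":0.317,"dy":-0.273,"dz":0.013},{"dx":0.317,"dy":-0.273,"dz":0.013},{"dx":0.317,"dy":-0.273,"dz":0.013}]' 70
$C '[{"dx":0.317,"dy":-0.273,"dz":0.013,"yaw":0.1156},{"dx":0.317,"dy":-0.273,"dz":0.013,"yaw":0.1156},{"dx":0.317,"dy":-0.273,"dz":0.013,"yaw":0.1156},{"dx":0.317,"dy":-0.273,"dz":0.013,"yaw":0.1156},{"dx":0.317,"dy":-0.273,"dz":0.013,"yaw":0.1156}]'
$C '[{"dx":0.087,"dy":-0.368,"dz":0.025},{"dx":0.087,"dy":-0.368,"dz":0.025},{"dx":0.087,"dy":-0.368,"dz":0.025},{"dx":0.087,"dy":-0.368,"dz":0.025}]'
$C '[{"dx":0.087,"dy":-0.368,"dz":0.025},{"dx":0.087,"dy":-0.368,"dz":0.025},{"dx":0.087,"dy":-0.368,"dz":0.025},{"dx":0.087,"dy":-0.368,"dz":0.025},{"dx":0.087,"dy":-0.368,"dz":0.025}]'
python3 - <<'E'
from h import *
im=snap('wrist','w1'); go(.5035,.174,.123,5.2)
cv2.imwrite('pics/w1b.png',cv2.resize(cv2.convertScaleAbs(im,alpha=1.4),(800,600)))
E
```

```text
time: 0.6
eef_pos: [0.3687, -0.3883, 0.3974]
orientation: [-3.139, 0.0, 0.095]
ft_force: [-0.2, -0.7, -0.4]
finger_gap: 0.0949
from [ 0.3685 -0.3891  0.2266  5.4158] dx 0.3750 dy -1.0956 dz 0.2073 yaw 0.0012 dist 0.588invalid input
invalid input
invalid input
```

View pics/w1b.png

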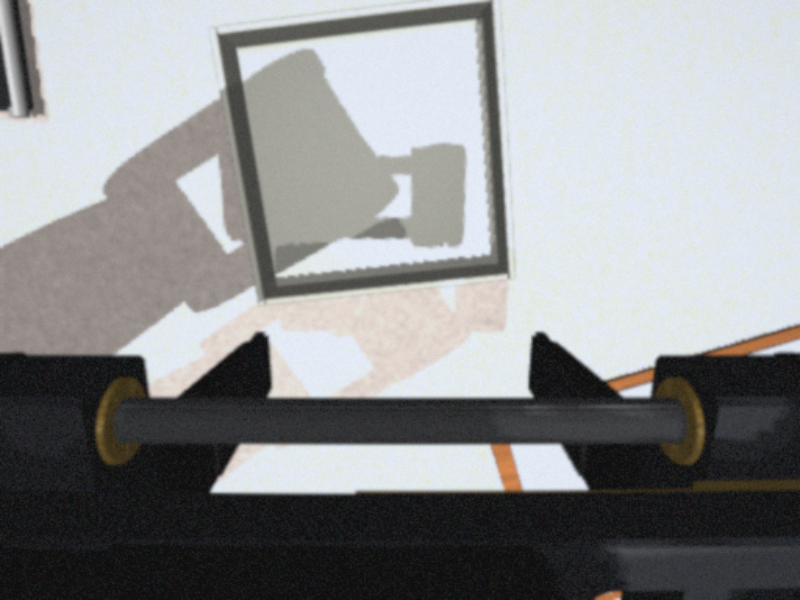

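This wrist view shows the carrier from above, with outer corners at (215,32), (493,3), (511,277) and (262,299). Rows need all four keys, so only the second call ran.

```bash
python3 - <<'E'
from h import *
for p in((215,32),(493,3),(511,277),(262,299)):print(np.round(atz('wrist',p[0]*.64,p[1]*.64,.045,pose()),4))
go(.435,-.12,.22,5.2); go(.5035,.174,.185,5.2,(.435,-.12,.22,5.2))
E
```

```text
[ 0.5064 -0.2624  0.045 ]
[ 0.5382 -0.4302  0.045 ]
[ 0.3707 -0.466   0.045 ]
[ 0.3389 -0.2963  0.045 ]
from [ 0.3685 -0.3891  0.2266  5.4158] dx 0.1831 dy -0.5232 dz 0.0133 yaw 0.0012 dist 0.277
from [ 0.435 -0.12   0.22   5.2  ] dx 0.1897 dy -0.5732 dz 0.0700 yaw -0.0000 dist 0.304
```

```bash
C="python3 -m crank"
$C '[{"dx":0.16,"dy":-0.46,"dz":0.012,"yaw":0},{"dx":0.16,"dy":-0.46,"dz":0.012,"yaw":0},{"dx":0.16,"dy":-0.46,"dz":0.012,"yaw":0},{"dx":0.16,"dy":-0.46,"dz":0.012,"yaw":0},{"dx":0.16,"dy":-0.46,"dz":0.012,"yaw":0}]' 
$C '[{"dx":0.16,"dy":-0.46,"dz":0.05,"yaw":0},{"dx":0.16,"dy":-0.46,"dz":0.05,"yaw":0},{"dx":0.16,"dy":-0.46,"dz":0.05,"yaw":0},{"dx":0.16,"dy":-0.46,"dz":0.05,"yaw":0},{"dx":0.16,"dy":-0.46,"dz":0.05,"yaw":0}]'
python3 - <<'E'
from h import *
go(.5035,.174,.123,5.2)
im=snap('wrist','w2')
cv2.imwrite('pics/w2b.png',cv2.resize(cv2.convertScaleAbs(im,alpha=1.3),(800,600)))
E
```

```text
time: 1.15
eef_pos: [0.4265, -0.1548, 0.3923]
orientation: [3.141, -0.0, 0.09]
ft_force: [0.5, -1.7, 0.4]
finger_gap: 0.0949
time: 1.65
eef_pos: [0.4859, 0.0819, 0.3671]
orientation: [3.141, -0.001, 0.09]
ft_force: [0.3, -0.3, -0.1]
finger_gap: 0.0947
from [0.4859 0.0819 0.1961 5.1745] dx 0.0516 dy -0.1803 dz 0.1463 yaw -0.0001 dist 0.119
```

View pics/w2b.png

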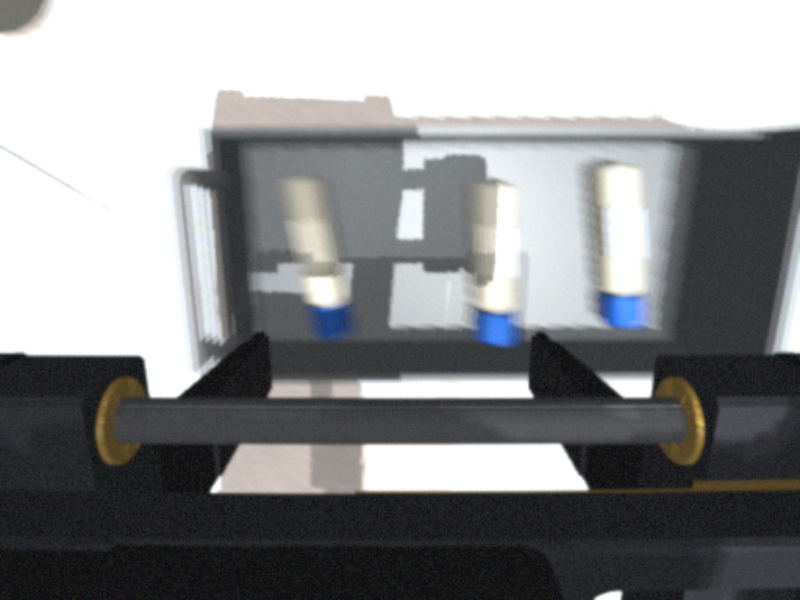

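The bar is at about (200,258), a little blurred by motion, and the view is square to the bin. Now moving over it, going down and gripping.

```bash
C="python3 -m crank"
python3 -c "
from h import *
p=pose();print(atz('wrist',200*.64,258*.64,.123,p))"
$C '[{"dx":0.052,"dy":-0.18,"dz":0,"yaw":0},{"dx":0.052,"dy":-0.18,"dz":0,"yaw":0},{"dx":0.052,"dy":-0.18,"dz":0.07,"yaw":0},{"dx":0.052,"dy":-0.18,"dz":0.146,"yaw":0},{"dx":0.052,"dy":-0.18,"dz":0.146,"yaw":0}]' 
$C '[{"dx":0,"dy":0,"dz":0,"yaw":0},{"dx":0,"dy":0,"dz":0,"yaw":0},{"dx":0,"dy":0,"dz":0,"yaw":0},{"dx":0,"dy":0,"dz":0,"yaw":0},{"dx":0,"dy":0,"dz":0,"yaw":0}]' 0 25
$C '[{"dx":0,"dy":0,"dz":0,"yaw":0},{"dx":0,"dy":0,"dz":0,"yaw":0},{"dx":0,"dy":0,"dz":0,"yaw":0}]'
```

```text
[0.5058977  0.17968749 0.123     ]
time: 2.2
eef_pos: [0.5015, 0.1715, 0.2882]
orientation: [3.14, 0.012, 0.09]
ft_force: [-0.6, -1.0, -0.7]
finger_gap: 0.0951
time: 2.7
eef_pos: [0.5033, 0.1724, 0.2955]
orientation: [-3.141, -0.002, 0.09]
ft_force: [0.2, -0.2, 0.4]
finger_gap: 0.0605
time: 3.0
eef_pos: [0.5029, 0.1726, 0.2942]
orientation: [-3.142, 0.0, 0.091]
ft_force: [1.7, -0.9, 0.3]
finger_gap: 0.0364
```

```bash
C="python3 -m crank"
$C '[{"dx":0,"dy":-0.006,"dz":0,"yaw":0},{"dx":0,"dy":-0.006,"dz":0,"yaw":0},{"dx":0,"dy":-0.006,"dz":0,"yaw":0},{"dx":0,"dy":-0.006,"dz":0,"yaw":0},{"dx":0,"dy":-0.006,"dz":0,"yaw":0}]' 
python3 - <<'E'
from h import *
p,R=pose()
print(r.get_obs()['finger_gap'],r.get_obs()['ft_force'])
for th in(.05,.1,.2,.3,.34):
    a0=np.arctan2(98,286);dl=.3023*(np.cos(a0+th)-np.cos(a0));dz=.3023*(np.sin(a0+th)-np.sin(a0))
    print(th,'dy %.4f dz %.4f'%(-dl/.5,-dz/.5))
E
```

```text
time: 3.5
eef_pos: [0.5026, 0.176, 0.2942]
orientation: [-3.14, -0.0, 0.091]
ft_force: [0.2, 4.2, -0.8]
finger_gap: 0.0092
0.009243095567705677 [ 0.1746159   4.23042018 -0.80370504]
0.05 dy 0.0105 dz -0.0283
0.1 dy 0.0224 dz -0.0561
0.2 dy 0.0503 dz -0.1097
0.3 dy 0.0835 dz -0.1603
0.34 dy 0.0981 dz -0.1795
```

```bash
C="python3 -m crank"
$C '[{"dx":0,"dy":0.0035,"dz":-0.01,"yaw":0},{"dx":0,"dy":0.0105,"dz":-0.0283,"yaw":0},{"dx":0,"dy":0.0224,"dz":-0.0561,"yaw":0},{"dx":0,"dy":0.035,"dz":-0.083,"yaw":0},{"dx":0,"dy":0.0503,"dz":-0.1097,"yaw":0}]' 
$C '[{"dx":0,"dy":0.016,"dz":-0.025,"yaw":0},{"dx":0,"dy":0.033,"dz":-0.051,"yaw":0},{"dx":0,"dy":0.044,"dz":-0.065,"yaw":0},{"dx":0,"dy":0.044,"dz":-0.065,"yaw":0},{"dx":0,"dy":0.044,"dz":-0.065,"yaw":0}]' 
python3 - <<'E'
from h import *
a=snap('scene','s3');b=snap('top','t3'); print(r.get_obs()['finger_gap'])
H=np.zeros((600,800,3),np.uint8)
H[:300,:450]=cv2.resize(a[100:220,180:360],(450,300));H[300:600,:700]=cv2.resize(b[180:270,120:330],(700,300))
cv2.imwrite('pics/v3.png',cv2.convertScaleAbs(H,alpha=1.4))
E
```

```text
time: 4.0
eef_pos: [0.5048, 0.1513, 0.3484]
orientation: [-3.137, -0.0, 0.091]
ft_force: [3.0, 9.3, -6.3]
finger_gap: 0.0092
time: 4.5
eef_pos: [0.5069, 0.1291, 0.3828]
orientation: [-3.139, -0.0, 0.09]
ft_force: [-1.6, 4.8, 3.5]
finger_gap: 0.0092
0.009157999207046673
```

View pics/v3.png

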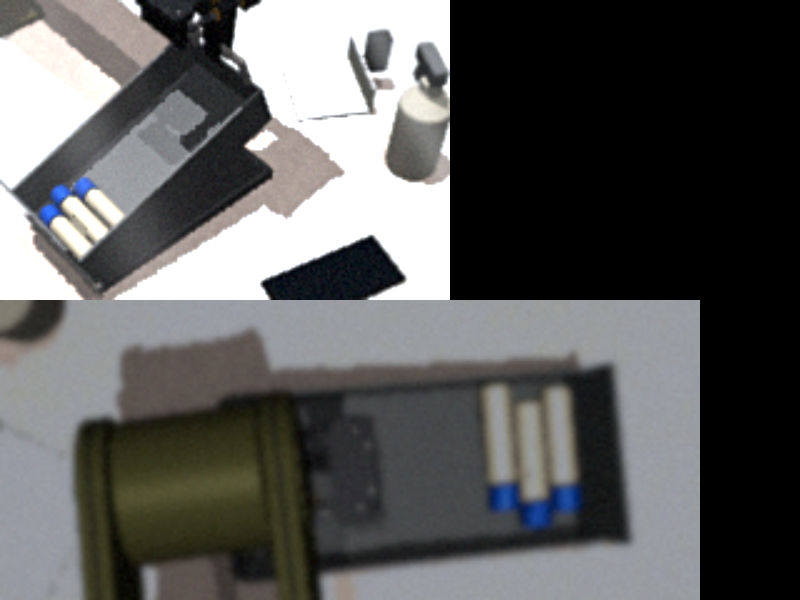

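The bin is tipped to about 0.33 rad and the three tubes lie side by side against the low wall. The tool can't pitch, so the pan has to stay level. I'll therefore lower the bin slowly to almost level, keeping the tubes in the corner.

```bash
C="python3 -m crank"
$C '[{"dx":0,"dy":-0.006,"dz":0.009,"yaw":0},{"dx":0,"dy":-0.014,"dz":0.02,"yaw":0},{"dx":0,"dy":-0.024,"dz":0.035,"yaw":0},{"dx":0,"dy":-0.034,"dz":0.05,"yaw":0},{"dx":0,"dy":-0.044,"dz":0.065,"yaw":0}]' 
$C '[{"dx":0,"dy":-0.01,"dz":0.018,"yaw":0},{"dx":0,"dy":-0.02,"dz":0.036,"yaw":0},{"dx":0,"dy":-0.028,"dz":0.0536,"yaw":0},{"dx":0,"dy":-0.035,"dz":0.068,"yaw":0},{"dx":0,"dy":-0.04,"dz":0.08,"yaw":0}]' 
$C '[{"dx":0,"dy":-0.002,"dz":0.006,"yaw":0},{"dx":0,"dy":-0.004,"dz":0.012,"yaw":0},{"dx":0,"dy":-0.006,"dz":0.018,"yaw":0},{"dx":0,"dy":-0.006,"dz":0.018,"yaw":0}]' 
$C '[{"dx":0,"dy":0,"dz":0,"yaw":0},{"dx":0,"dy":0,"dz":0,"yaw":0},{"dx":0,"dy":0,"dz":0,"yaw":0},{"dx":0,"dy":0,"dz":-0.04,"yaw":0},{"dx":0,"dy":0,"dz":-0.14,"yaw":0}]' 65
python3 - <<'E'
from h import *
go(.5096,.402,.17,64.1);go(.5096,.402,.10,64.1)
E
```

```text
time: 5.1
eef_pos: [0.505, 0.151, 0.3505]
orientation: [-3.141, -0.001, 0.091]
ft_force: [-3.0, 2.1, 5.1]
finger_gap: 0.0095
time: 5.6
eef_pos: [0.5032, 0.1708, 0.3092]
orientation: [-3.141, -0.0, 0.091]
ft_force: [-3.8, 3.4, 5.4]
finger_gap: 0.0095
time: 6.0
eef_pos: [0.5029, 0.174, 0.2999]
orientation: [-3.139, -0.0, 0.091]
ft_force: [-3.8, 6.5, 2.2]
finger_gap: 0.0085
time: 6.5
eef_pos: [0.5015, 0.1726, 0.3648]
orientation: [3.139, 0.012, 0.09]
ft_force: [0.9, 0.6, -0.1]
finger_gap: 0.0439
from [0.5015 0.1726 0.1938 5.1644] dx 0.0575 dy -0.4555 dz 0.0477 yaw -0.3274 dist 0.231
from [0.5015 0.1726 0.1938 5.1644] dx 0.0575 dy -0.4555 dz 0.1877 yaw -0.3274 dist 0.248
```

```bash
C="python3 -m crank"
$C '[{"dx":0.057,"dy":-0.455,"dz":0.048,"yaw":-0.3274},{"dx":0.057,"dy":-0.455,"dz":0.048,"yaw":-0.3274},{"dx":0.057,"dy":-0.455,"dz":0.048,"yaw":-0.3274},{"dx":0.057,"dy":-0.455,"dz":0.048,"yaw":-0.3274},{"dx":0.057,"dy":-0.455,"dz":0.048,"yaw":-0.3274}]'
python3 - <<'E'
from h import *
go(.5096,.402,.15,64.1)
E
```

```text
time: 7.0
eef_pos: [0.5104, 0.4051, 0.3452]
orientation: [3.141, 0.0, 0.848]
ft_force: [1.1, -0.7, 0.2]
finger_gap: 0.0615
from [ 0.5104  0.4051  0.1742 48.6122] dx -0.0057 dy 0.0029 dz 0.0483 yaw -0.0860 dist 0.024
```

```bash
C="python3 -m crank"
$C '[{"dx":-0.005,"dy":0.003,"dz":0.02,"yaw":-0.086},{"dx":-0.005,"dy":0.003,"dz":0.02,"yaw":-0.086},{"dx":-0.005,"dy":0.003,"dz":0.02,"yaw":-0.086},{"dx":-0.005,"dy":0.003,"dz":0.02,"yaw":-0.086}]'
python3 - <<'E'
from h import *
go(.5096,.402,.065,64.1)
im=snap('wrist','w4')
cv2.imwrite('pics/w4b.png',cv2.resize(cv2.convertScaleAbs(im,alpha=1.2),(800,600)))
E
```

```text
time: 7.4
eef_pos: [0.5104, 0.3994, 0.336]
orientation: [3.141, 0.0, 1.108]
ft_force: [-0.5, 1.0, -0.4]
finger_gap: 0.062
from [ 0.5104  0.3994  0.165  63.4782] dx 0.0040 dy -0.0037 dz 0.2000 yaw -0.0035 dist 0.100
```

View pics/w4b.png

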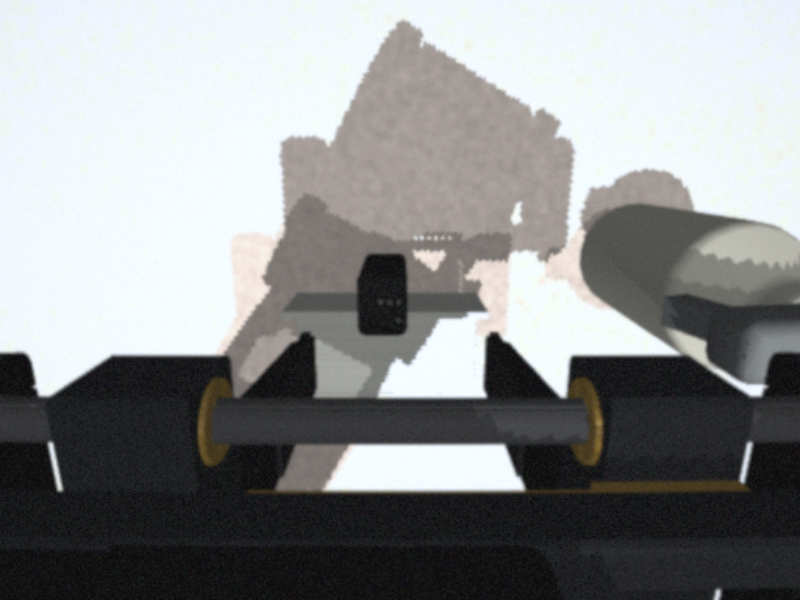

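The scoop is square to the tool. The top of its handle is at about (383,308), slightly left of the jaw centre, and the spray bottle is clear to the right.

```bash
python3 - <<'E'
from h import *
tp=pose(); h=atz('wrist',383*.64,308*.64,.09,tp); print(h)
print('wall top corners',[np.round(atz('wrist',x*.64,297*.64,.045,tp),4) for x in(287,483)])
print('spray',[np.round(atz('wrist',x*.64,y*.64,z,tp),4) for x,y,z in((735,330,.17),(665,310,.17))])
go(h[0],h[1],.065,64.1)
E
```

```text
[0.50481481 0.40591514 0.09      ]
wall top corners [array([0.452 , 0.4249, 0.045 ]), array([0.551 , 0.3756, 0.045 ])]
spray [array([0.6128, 0.3699, 0.17  ]), array([0.595, 0.386, 0.17 ])]
from [ 0.5104  0.3993  0.1653 63.4914] dx 0.0067 dy -0.0159 dz 0.2005 yaw -0.0034 dist 0.101
```

The spray nozzle may be near the gripper body's sweep, so I'll check it with two views before going down.

```bash
python3 - <<'E'
from h import *
tp=pose(); a=.01745*64.1; g=np.array([.507,.404])
X=np.array([np.cos(a),np.sin(a)]);Y=np.array([np.sin(a),-np.cos(a)])
for n,w,t in (('tip',(668,305),(159,291)),('tip2',(715,355),(165,297))):
    x,e=tri(ray('wrist',w[0]*.64,w[1]*.64,tp),ray('top',t[0]/1.5625,t[1]/1.5625)); print(n,np.round(x,4),np.round(e,4),'toolx %.3f tooly %.3f'%((x[:2]-g)@X,(x[:2]-g)@Y))
for t in((159,291),(160,297),(185,262)):
    x=atz('top',t[0]/1.5625,t[1]/1.5625,.17);print(np.round(x,4),'toolx %.3f tooly %.3f'%((x[:2]-g)@X,(x[:2]-g)@Y))
E
cat > /dev/null <<'E'
E
```

```text
tip [0.6175 0.3709 0.1341] [0.0076 0.0076] toolx 0.019 tooly 0.114
tip2 [0.6117 0.3566 0.1573] [0.0016 0.0016] toolx 0.003 tooly 0.115
[0.6216 0.3629 0.17  ] toolx 0.013 tooly 0.121
[0.6122 0.3612 0.17  ] toolx 0.007 tooly 0.113
[0.6671 0.3236 0.17  ] toolx -0.002 tooly 0.179
```

The nozzle is about 115 mm along the jaw axis and the body's half-width is 90 mm, so it's clear. Going straight down to grip.

```bash
C="python3 -m crank"
$C '[{"dx":0.006,"dy":-0.013,"dz":0.0,"yaw":-0.0034},{"dx":0.006,"dy":-0.013,"dz":0.08,"yaw":-0.0034},{"dx":0.006,"dy":-0.013,"dz":0.15,"yaw":-0.0034},{"dx":0.006,"dy":-0.013,"dz":0.2,"yaw":-0.0034},{"dx":0.006,"dy":-0.013,"dz":0.2,"yaw":-0.0034}]'
$C '[{"dx":0,"dy":0,"dz":0,"yaw":0},{"dx":0,"dy":0,"dz":0,"yaw":0},{"dx":0,"dy":0,"dz":0,"yaw":0},{"dx":0,"dy":0,"dz":0,"yaw":0},{"dx":0,"dy":0,"dz":0,"yaw":0}]' 0 60
$C '[{"dx":0,"dy":0,"dz":0,"yaw":0},{"dx":0,"dy":0,"dz":0,"yaw":0},{"dx":0,"dy":0,"dz":0,"yaw":0}]'
python3 - <<'E'
from h import *
go(.505,.405,.065,64.1); print(r.get_obs()['torque'])
# bin frame targets: scoop lip at distance d from low wall -> grip at corner + (d+120) along bin x
c=np.array([.529,-.107]);a=np.radians(95.2);X=np.array([np.cos(a),np.sin(a)])
for d in(90,5): print(d,c+X*(d+120)/1000)
E
```

```text
time: 7.95
eef_pos: [0.504, 0.4043, 0.2315]
orientation: [-3.137, 0.007, 1.121]
ft_force: [-1.0, 0.4, -0.7]
finger_gap: 0.062
time: 8.45
eef_pos: [0.5058, 0.4054, 0.2372]
orientation: [3.141, -0.001, 1.121]
ft_force: [-1.0, 0.7, 1.1]
finger_gap: 0.027
time: 8.75
eef_pos: [0.5058, 0.4054, 0.237]
orientation: [3.141, -0.0, 1.121]
ft_force: [-2.3, -0.2, 4.8]
finger_gap: 0.0237
from [ 0.5058  0.4054  0.066  64.2544] dx -0.0014 dy -0.0010 dz 0.0020 yaw 0.0009 dist 0.001
[-0.25489443  0.31738593 -0.10643306]
90 [0.50996716 0.10213572]
5 [0.51767093 0.01748555]
```

```bash
C="python3 -m crank"
$C '[{"dx":0,"dy":0,"dz":-0.05,"yaw":0},{"dx":0,"dy":0,"dz":-0.14,"yaw":0},{"dx":0,"dy":0,"dz":-0.23,"yaw":0},{"dx":0,"dy":0,"dz":-0.31,"yaw":0},{"dx":0,"dy":0,"dz":-0.34,"yaw":0}]'
python3 - <<'E'
from h import *
print(r.get_obs()['torque'],r.get_obs()['ft_force'])
go(.5085,.102,.235,95.2)
E
```

```text
time: 9.25
eef_pos: [0.5063, 0.4055, 0.4111]
orientation: [3.137, -0.007, 1.122]
ft_force: [0.7, 0.3, -1.4]
finger_gap: 0.024
[ 0.0380156  -0.09850966 -0.01893916] [ 0.6661978   0.34827452 -1.35079019]
from [ 0.5063  0.4055  0.2401 64.2573] dx -0.5449 dy 0.2677 dz 0.0102 yaw -0.1719 dist 0.304
```

```bash
C="python3 -m crank"
$C '[{"dx":-0.06,"dy":0.03,"dz":0,"yaw":0},{"dx":-0.15,"dy":0.074,"dz":0,"yaw":0},{"dx":-0.24,"dy":0.118,"dz":0,"yaw":0},{"dx":-0.32,"dy":0.157,"dz":0,"yaw":0},{"dx":-0.40,"dy":0.197,"dz":0,"yaw":0}]'
$C '[{"dx":-0.06,"dy":0.03,"dz":0,"yaw":-0.04},{"dx":-0.11,"dy":0.054,"dz":0,"yaw":-0.08},{"dx":-0.145,"dy":0.071,"dz":0,"yaw":-0.12},{"dx":-0.145,"dy":0.071,"dz":0,"yaw":-0.16},{"dx":-0.145,"dy":0.071,"dz":0,"yaw":-0.172}]'
$C '[{"dx":0,"dy":0,"dz":0,"yaw":0},{"dx":0,"dy":0,"dz":0,"yaw":0}]'
python3 - <<'E'
from h import *
go(.5085,.102,.16,95.2)
a=snap('scene','s5');b=snap('top','t5'); 
H=np.zeros((600,800,3),np.uint8)
H[:350,:600]=cv2.resize(a[80:220,140:380],(600,350));H[350:,:500]=cv2.resize(b[180:280,150:350],(500,250))
cv2.imwrite('pics/v5.png',cv2.convertScaleAbs(H,alpha=1.4))
E
```

```text
time: 9.75
eef_pos: [0.5069, 0.1805, 0.4035]
orientation: [-3.139, 0.002, 1.122]
ft_force: [1.6, -0.9, -1.2]
finger_gap: 0.024
time: 10.25
eef_pos: [0.5077, 0.1006, 0.4035]
orientation: [-3.138, 0.0, 1.663]
ft_force: [0.2, 0.0, -1.9]
finger_gap: 0.0238
time: 10.45
eef_pos: [0.5078, 0.1015, 0.4044]
orientation: [-3.139, 0.0, 1.661]
ft_force: [-0.7, -0.8, -2.3]
finger_gap: 0.0239
from [ 0.5078  0.1015  0.2334 95.1654] dx 0.0008 dy 0.0015 dz 0.1469 yaw -0.0002 dist 0.073
```

View pics/v5.png

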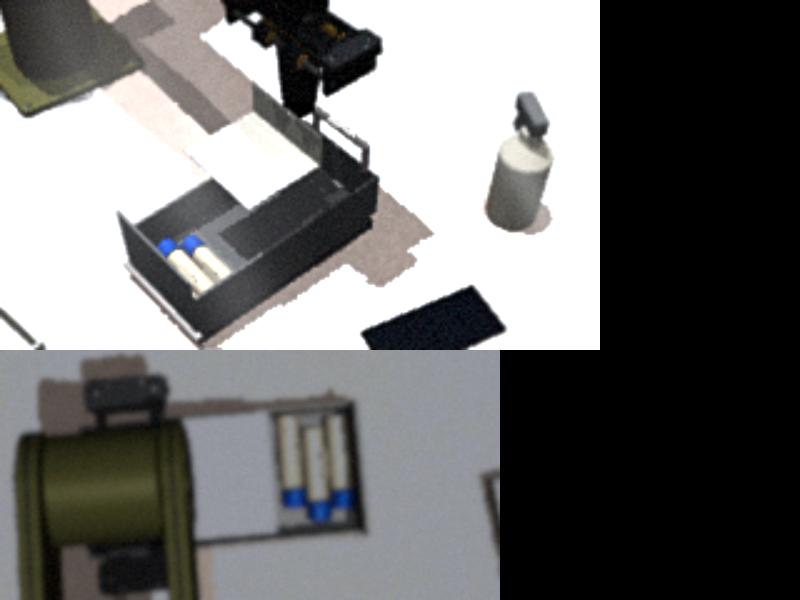

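The tubes are still against the low wall and the scoop is level over the bin. The pan has only 6 mm of clearance each side, so I'll take one close crop to align it sideways.

```bash
python3 - <<'E'
from h import *
b=cv2.imread('pics/t5.png')
c=cv2.resize(b[196:262,196:304],(756,462),interpolation=cv2.INTER_CUBIC)
c=cv2.convertScaleAbs(c,alpha=1.6)
for k in range(0,108,10):cv2.line(c,(k*7,0),(k*7,8),(0,255,255),1)
cv2.imwrite('pics/v6.png',c)
E
```

```text
(no output)
```

View pics/v6.png

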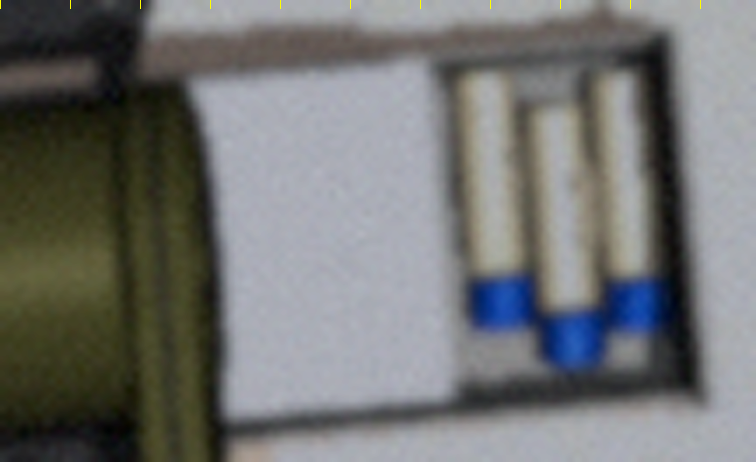

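```bash
python3 - <<'E'
from h import *
P=lambda X,Y,z:atz('top',195.57+X/7,195.57+Y/7,z)
a=np.radians(95.17);X=np.array([np.cos(a),np.sin(a)]);Y=np.array([-np.sin(a),np.cos(a)]);g=np.array([.5078,.1015])
def s(n,p):print(n,np.round(p,4),'x %.4f y %.4f'%((p[:2]-g)@X,(p[:2]-g)@Y))
s('lipT',P(438,60,.17));s('lipB',P(458,398,.17));s('panT',P(200,79,.17));s('panB',P(230,417,.17))
s('lowT',P(666,36,.123));s('lowB',P(705,403,.123))
s('wallT',P(455,53,.089));s('wallB',P(475,418,.089));s('wallB2',P(240,433,.091))
s('tubeR top',P(652,180,.045));s('tubeL',P(465,180,.045)); s('tubeL end', P(485,72,.045));s('tubeM end',P(575,368,.045))
E
```

```text
lipT [ 0.5781 -0.0179  0.17  ] x -0.1253 y -0.0593
lipB [ 0.461  -0.0248  0.17  ] x -0.1216 y 0.0580
panT [0.5714 0.0651 0.17  ] x -0.0420 y -0.0601
panB [0.4544 0.0541 0.17  ] x -0.0424 y 0.0574
lowT [ 0.5892 -0.1012  0.123 ] x -0.2092 y -0.0628
lowB [ 0.457  -0.1146  0.123 ] x -0.2106 y 0.0700
wallT [ 0.5847 -0.0253  0.089 ] x -0.1332 y -0.0651
wallB [ 0.4497 -0.0326  0.089 ] x -0.1284 y 0.0700
wallB2 [0.4442 0.0541 0.091 ] x -0.0415 y 0.0676
tubeR top [ 0.5381 -0.1018  0.045 ] x -0.2052 y -0.0119
tubeL [ 0.538  -0.0299  0.045 ] x -0.1336 y -0.0183
tubeL end [ 0.5796 -0.0377  0.045 ] x -0.1451 y -0.0590
tubeM end [ 0.4663 -0.072   0.045 ] x -0.1690 y 0.0570
```

Relative to the bin, the scoop needs about 3.5 mm sideways and 15 mm back before going down.

```bash
C="python3 -m crank"
$C '[{"dx":0.03,"dy":-0.007,"dz":0.03,"yaw":0},{"dx":0.03,"dy":-0.007,"dz":0.08,"yaw":0},{"dx":0.03,"dy":-0.007,"dz":0.13,"yaw":0},{"dx":0.03,"dy":-0.007,"dz":0.18,"yaw":0},{"dx":0.03,"dy":-0.007,"dz":0.22,"yaw":0}]'
$C '[{"dx":0,"dy":0,"dz":0.02,"yaw":0},{"dx":0,"dy":0,"dz":0.035,"yaw":0},{"dx":0,"dy":0,"dz":0.045,"yaw":0},{"dx":0,"dy":0,"dz":0.05,"yaw":0},{"dx":0,"dy":0,"dz":0.053,"yaw":0}]'
$C '[{"dx":0,"dy":0,"dz":0.003,"yaw":0},{"dx":0,"dy":0,"dz":0.006,"yaw":0},{"dx":0,"dy":0,"dz":0.008,"yaw":0},{"dx":0,"dy":0,"dz":0.008,"yaw":0}]'
python3 - <<'E'
from h import *
o=r.get_obs();print(o['torque'],o['ft_force'],o['eef_pos'])
E
```

```text
time: 11.05
eef_pos: [0.502, 0.1171, 0.2933]
orientation: [-3.139, -0.0, 1.662]
ft_force: [-0.2, -0.6, -1.7]
finger_gap: 0.0236
time: 11.55
eef_pos: [0.5035, 0.1163, 0.2702]
orientation: [3.14, -0.0, 1.662]
ft_force: [0.0, -0.3, -2.2]
finger_gap: 0.0235
time: 11.95
eef_pos: [0.5035, 0.1163, 0.2663]
orientation: [3.14, -0.0, 1.662]
ft_force: [-0.5, 0.6, 1.2]
finger_gap: 0.0242
[ 0.14671745 -0.03403097  0.00728499] [-0.49701864  0.59562577  1.21929552] [0.50351597 0.11626753 0.26628473]
```

```bash
C="python3 -m crank"
$C '[{"dx":0,"dy":0,"dz":0.005,"yaw":0},{"dx":-0.01,"dy":0,"dz":0.006,"yaw":0},{"dx":-0.025,"dy":0,"dz":0.006,"yaw":0},{"dx":-0.04,"dy":0,"dz":0.006,"yaw":0},{"dx":-0.055,"dy":0,"dz":0.006,"yaw":0}]'
$C '[{"dx":-0.014,"dy":0,"dz":0,"yaw":0},{"dx":-0.028,"dy":0,"dz":0,"yaw":0},{"dx":-0.042,"dy":0,"dz":0,"yaw":0},{"dx":-0.056,"dy":0,"dz":0,"yaw":0}]'
python3 - <<'E'
from h import *
o=r.get_obs();print(o['torque'],o['ft_force'],o['eef_pos'])
b=snap('top','t7');c=cv2.resize(b[196:262,196:304],(756,462),interpolation=cv2.INTER_CUBIC)
cv2.imwrite('pics/v7.png',cv2.convertScaleAbs(c,alpha=1.6))
E
```

```text
time: 12.45
eef_pos: [0.5069, 0.0893, 0.2651]
orientation: [3.137, -0.002, 1.661]
ft_force: [0.4, 5.0, 9.1]
finger_gap: 0.0238
time: 12.85
eef_pos: [0.5095, 0.0614, 0.2651]
orientation: [3.137, -0.002, 1.661]
ft_force: [1.1, 6.0, 9.0]
finger_gap: 0.0236
[ 0.63725101  0.30556493 -0.19476491] [1.10653662 6.00313294 9.01152851] [0.50947094 0.06139283 0.26511944]
```

View pics/v7.png

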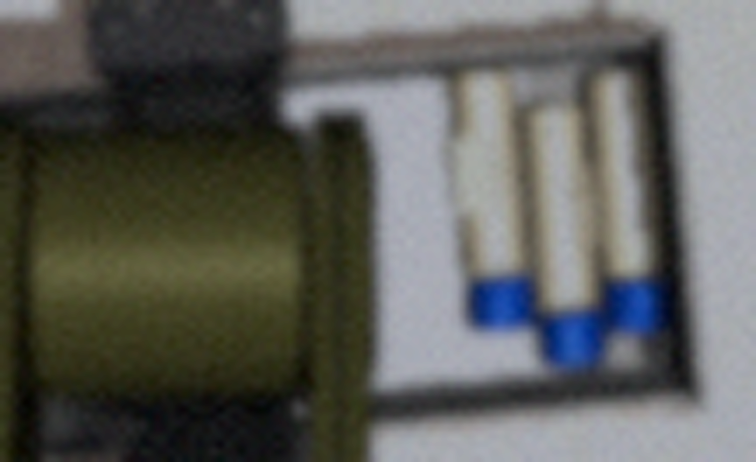

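The pan is already under the left and middle tubes, and they haven't shifted from the wall. I'll keep pushing to the wall.

```bash
C="python3 -m crank"
$C '[{"dx":-0.012,"dy":0,"dz":0,"yaw":0},{"dx":-0.024,"dy":0,"dz":0,"yaw":0},{"dx":-0.036,"dy":0,"dz":0,"yaw":0},{"dx":-0.048,"dy":0,"dz":0,"yaw":0},{"dx":-0.056,"dy":0,"dz":0,"yaw":0}]'
$C '[{"dx":-0.006,"dy":0,"dz":0,"yaw":0},{"dx":-0.01,"dy":0,"dz":0,"yaw":0},{"dx":-0.01,"dy":0,"dz":0,"yaw":0}]'
python3 - <<'E'
from h import *
o=r.get_obs();print(o['torque'],o['ft_force'],o['eef_pos'])
E
```

```text
time: 13.4
eef_pos: [0.512, 0.0335, 0.2651]
orientation: [3.137, -0.002, 1.661]
ft_force: [0.5, 6.8, 9.1]
finger_gap: 0.0235
time: 13.7
eef_pos: [0.5125, 0.0286, 0.2651]
orientation: [3.137, -0.002, 1.661]
ft_force: [0.8, 5.7, 9.0]
finger_gap: 0.0239
[ 0.57619135  0.26662241 -0.2259862 ] [0.82476068 5.71999319 9.00021478] [0.51249437 0.02857731 0.26509305]
```

```bash
C="python3 -m crank"
for i in 1 2; do $C '[{"dx":-0.004,"dy":0,"dz":0,"yaw":0},{"dx":-0.008,"dy":0,"dz":0,"yaw":0},{"dx":-0.008,"dy":0,"dz":0,"yaw":0}]'; done
python3 - <<'E'
from h import *
b=snap('top','t8');c=cv2.resize(b[196:262,196:304],(756,462),interpolation=cv2.INTER_CUBIC)
s=snap('scene','s8')
H=np.zeros((600,756,3),np.uint8);H[:300,:491]=cv2.resize(c,(491,300));H[300:,:400]=cv2.resize(s[110:230,170:330],(400,300))
cv2.imwrite('pics/v8.png',cv2.convertScaleAbs(H,alpha=1.5))
E
```

```text
time: 14.0
eef_pos: [0.5129, 0.0247, 0.2651]
orientation: [3.137, -0.002, 1.661]
ft_force: [0.8, 5.1, 10.0]
finger_gap: 0.0235
time: 14.3
eef_pos: [0.5132, 0.0207, 0.2651]
orientation: [3.137, -0.002, 1.661]
ft_force: [0.1, 6.3, 9.4]
finger_gap: 0.0237
```

View pics/v8.png

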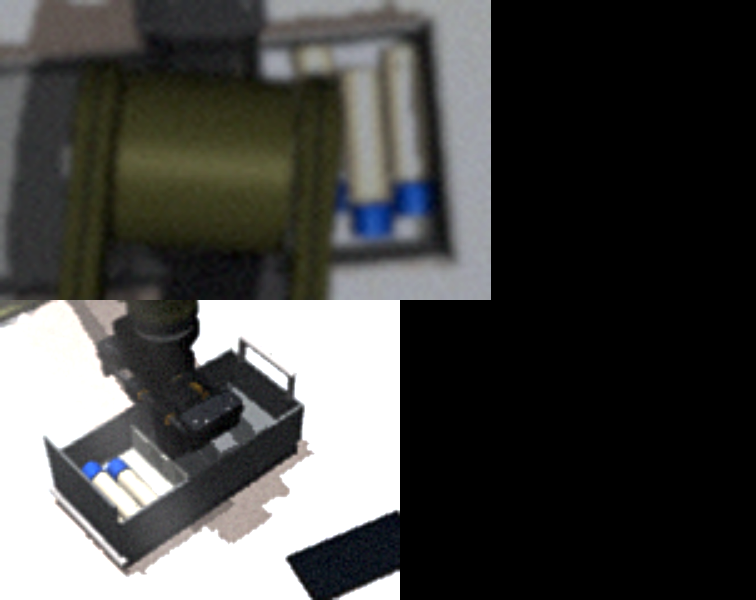

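All three tubes are on the pan with the lip close to the wall. I'll feel for contact with the wall.

```bash
C="python3 -m crank"
$C '[{"dx":-0.004,"dy":0,"dz":0,"yaw":0},{"dx":-0.006,"dy":0,"dz":0,"yaw":0},{"dx":-0.006,"dy":0,"dz":0,"yaw":0}]'
python3 - <<'E'
from h import *
P,Rm=pose();print(P)
a=np.radians(95.17);X=np.array([np.cos(a),np.sin(a)])
lip=P[:2]-X*.12; print('lip',lip,'wall inner est',np.array([.529,-.107]),(lip-np.array([.529,-.107]))@X)
# carrier entry: lip 60 mm past near wall's outer face, carrier yaw 100.8
c=np.array([.441,-.360]);b=np.radians(100.8);B=np.array([np.cos(b),np.sin(b)])
for k in (.09,.03,.0):
  L=c+B*k; print('lip at',L,'grip',L+B*.12)
E
```

```text
time: 14.7
eef_pos: [0.5135, 0.0177, 0.2652]
orientation: [3.137, -0.002, 1.661]
ft_force: [0.2, 5.3, 9.1]
finger_gap: 0.0241
[0.51349325 0.01774427 0.26515501]
lip [ 0.52430659 -0.10176753] wall inner est [ 0.529 -0.107] 0.0056341080934984
lip at [ 0.42413568 -0.27159415] grip [ 0.40164992 -0.15371968]
lip at [ 0.43537856 -0.33053138] grip [ 0.4128928  -0.21265691]
lip at [ 0.441 -0.36 ] grip [ 0.41851424 -0.24212553]
```

```bash
C="python3 -m crank"
$C '[{"dx":0,"dy":0,"dz":-0.008,"yaw":0},{"dx":0,"dy":0,"dz":-0.028,"yaw":0},{"dx":0,"dy":0,"dz":-0.064,"yaw":0},{"dx":0,"dy":0,"dz":-0.112,"yaw":0},{"dx":0,"dy":0,"dz":-0.16,"yaw":0}]'
$C '[{"dx":0,"dy":0,"dz":-0.036,"yaw":0},{"dx":-0.0053,"dy":-0.0028,"dz":-0.06,"yaw":0},{"dx":-0.0229,"dy":-0.0119,"dz":-0.068,"yaw":0},{"dx":-0.0507,"dy":-0.0264,"dz":-0.068,"yaw":0},{"dx":-0.0912,"dy":-0.0475,"dz":-0.068,"yaw":0}]'
$C '[{"dx":-0.0491,"dy":-0.0256,"dz":0,"yaw":0},{"dx":-0.1125,"dy":-0.0586,"dz":0,"yaw":0},{"dx":-0.1861,"dy":-0.0969,"dz":0.01,"yaw":0},{"dx":-0.2528,"dy":-0.1316,"dz":0.044,"yaw":0},{"dx":-0.2965,"dy":-0.1544,"dz":0.09,"yaw":0}]'
$C '[{"dx":-0.0213,"dy":-0.0111,"dz":0.04,"yaw":0},{"dx":-0.0213,"dy":-0.0111,"dz":0.054,"yaw":0},{"dx":-0.0213,"dy":-0.0111,"dz":0.054,"yaw":0},{"dx":-0.0213,"dy":-0.0111,"dz":0.054,"yaw":0},{"dx":-0.0213,"dy":-0.0111,"dz":0.054,"yaw":0}]'
python3 - <<'E'
from h import *
b=snap('top','t9');s=snap('scene','s9')
for n,im in(('top',b),('scene',s)):
    m=cv2.inRange(cv2.cvtColor(im,cv2.COLOR_BGR2HSV),(110,150,60),(130,255,255))
    k,_,st,ce=cv2.connectedComponentsWithStats(m)
    for i in range(1,k):
        if 8<st[i,4]<300: print(n,st[i,4],ce[i].round(1), atz(n,*ce[i],.02).round(3))
E
```

```text
time: 15.2
eef_pos: [0.5116, 0.017, 0.3423]
orientation: [-3.139, -0.0, 1.662]
ft_force: [0.8, 0.3, -2.2]
finger_gap: 0.0236
time: 15.7
eef_pos: [0.492, -0.031, 0.3754]
orientation: [-3.14, -0.0, 1.663]
ft_force: [-0.6, -0.5, -4.0]
finger_gap: 0.0238
time: 16.2
eef_pos: [0.4279, -0.1874, 0.3313]
orientation: [3.141, 0.002, 1.66]
ft_force: [0.4, 0.3, -2.1]
finger_gap: 0.0237
time: 16.7
eef_pos: [0.4254, -0.1959, 0.3059]
orientation: [3.14, 0.001, 1.663]
ft_force: [-0.2, -0.2, -2.1]
finger_gap: 0.0243
top 42 [416.6 273.2] [ 0.399 -0.448  0.02 ]
scene 37 [113.9 193.6] [ 0.34  -0.327  0.02 ]
scene 30 [105.5 211.5] [ 0.389 -0.373  0.02 ]
scene 43 [ 82.4 224.3] [ 0.393 -0.446  0.02 ]
```

The wrist load is back to the scoop's own weight, so the pan is empty. I'll raise the scoop and move it away so the carrier is in view.

```bash
C="python3 -m crank"
$C '[{"dx":0,"dy":0,"dz":-0.06,"yaw":0},{"dx":0,"dy":0,"dz":-0.15,"yaw":0},{"dx":0.04,"dy":0,"dz":-0.21,"yaw":0},{"dx":0.13,"dy":0,"dz":-0.21,"yaw":0},{"dx":0.22,"dy":0,"dz":-0.21,"yaw":0}]'
$C '[{"dx":0.09,"dy":0,"dz":0,"yaw":0},{"dx":0.18,"dy":0,"dz":0,"yaw":0},{"dx":0.27,"dy":0,"dz":0,"yaw":0},{"dx":0.36,"dy":0,"dz":0,"yaw":0},{"dx":0.42,"dy":0,"dz":0,"yaw":0}]'
python3 - <<'E'
from h import *
b=snap('top','t10');s=snap('scene','s10')
for n,im in(('top',b),('scene',s)):
    m=cv2.inRange(cv2.cvtColor(im,cv2.COLOR_BGR2HSV),(110,150,50),(130,255,255))
    k,_,st,ce=cv2.connectedComponentsWithStats(m)
    for i in range(1,k):
        if 8<st[i,4]<300: print(n,st[i,4],ce[i].round(1), atz(n,*ce[i],.02).round(3))
H=np.zeros((600,800,3),np.uint8);H[:,:400]=cv2.resize(b[205:310,335:435],(400,420))[0:420].copy() if 0 else 0
H[:420,:400]=cv2.resize(b[205:310,335:435],(400,420));H[:360,400:]=cv2.resize(s[160:286,50:190],(400,360))
H[420:,:240]=cv2.resize(b,(240,180));H[360:,440:]=cv2.resize(s,(320,240)) if 0 else cv2.resize(s,(360,240))
cv2.imwrite('pics/v10.png',cv2.convertScaleAbs(H,alpha=1.5))
E
```

```text
time: 17.3
eef_pos: [0.4148, -0.0857, 0.4125]
orientation: [3.137, 0.002, 1.66]
ft_force: [1.1, 0.2, -1.3]
finger_gap: 0.0237
time: 17.8
eef_pos: [0.3948, 0.1251, 0.4108]
orientation: [3.139, -0.001, 1.665]
ft_force: [0.8, -0.1, -1.2]
finger_gap: 0.0237
top 44 [394.4 268.8] [ 0.411 -0.389  0.02 ]
top 47 [405.5 273. ] [ 0.4   -0.418  0.02 ]
top 43 [416.7 273.1] [ 0.4   -0.448  0.02 ]
scene 39 [102.5 218.1] [ 0.407 -0.389  0.02 ]
scene 36 [ 91.9 219.7] [ 0.394 -0.417  0.02 ]
scene 40 [ 82.4 224.4] [ 0.393 -0.446  0.02 ]
```

View pics/v10.png

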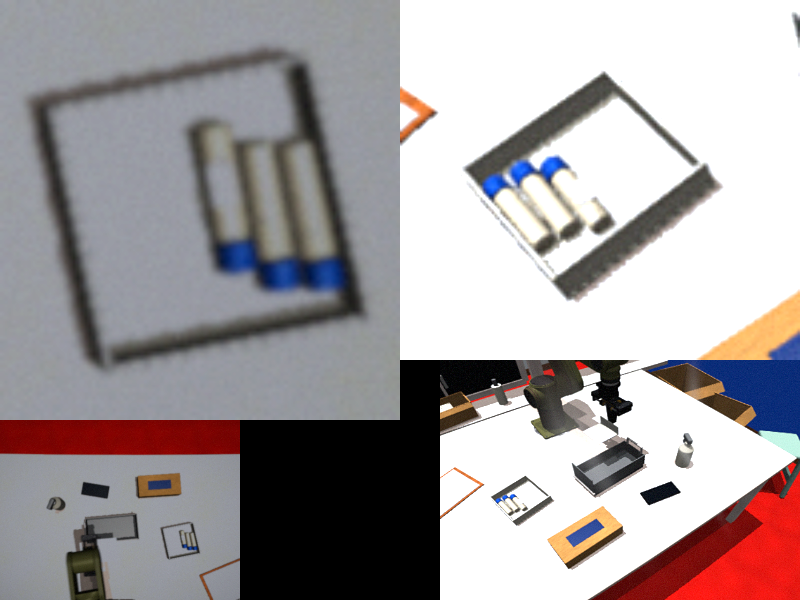

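All three tubes lie side by side on the carrier floor, with cap heights agreeing in both views, and the bystanders haven't moved. Next I'll set the scoop down on free counter.

```bash
C="python3 -m crank"
$C '[{"dx":0.06,"dy":0,"dz":0,"yaw":0},{"dx":0.15,"dy":0,"dz":0,"yaw":0},{"dx":0.24,"dy":0,"dz":0,"yaw":0},{"dx":0.33,"dy":0,"dz":0,"yaw":0},{"dx":0.39,"dy":0,"dz":0,"yaw":0}]'
$C '[{"dx":0.06,"dy":0,"dz":0.06,"yaw":0},{"dx":0.09,"dy":0,"dz":0.14,"yaw":0},{"dx":0.09,"dy":0,"dz":0.22,"yaw":0},{"dx":0.09,"dy":0,"dz":0.28,"yaw":0},{"dx":0.09,"dy":0,"dz":0.31,"yaw":0}]'
$C '[{"dx":0,"dy":0,"dz":0.01,"yaw":0},{"dx":0,"dy":0,"dz":0.018,"yaw":0},{"dx":0,"dy":0,"dz":0.018,"yaw":0}]'
python3 - <<'E'
from h import *
go(.39,.37,.0655,95.2)
E
```

```text
time: 18.4
eef_pos: [0.3776, 0.3186, 0.4105]
orientation: [3.14, -0.001, 1.663]
ft_force: [0.2, 0.1, -1.4]
finger_gap: 0.0239
time: 18.9
eef_pos: [0.3733, 0.3606, 0.2517]
orientation: [-3.138, 0.003, 1.662]
ft_force: [-1.1, -0.0, -1.5]
finger_gap: 0.0235
time: 19.2
eef_pos: [0.3746, 0.3617, 0.2471]
orientation: [3.139, -0.001, 1.661]
ft_force: [0.9, -0.5, -1.4]
finger_gap: 0.0238
from [3.74600e-01 3.61700e-01 7.61000e-02 9.51967e+01] dx 0.0138 dy 0.0322 dz 0.0212 yaw -0.0000 dist 0.020
```

```bash
C="python3 -m crank"
$C '[{"dx":0,"dy":0,"dz":0.008,"yaw":0},{"dx":0,"dy":0,"dz":0.014,"yaw":0},{"dx":0,"dy":0,"dz":0.018,"yaw":0},{"dx":0,"dy":0,"dz":0.021,"yaw":0},{"dx":0,"dy":0,"dz":0.021,"yaw":0}]'
$C '[{"dx":0,"dy":0,"dz":0.001,"yaw":0},{"dx":0,"dy":0,"dz":0.002,"yaw":0},{"dx":0,"dy":0,"dz":0.002,"yaw":0}]'
```

```text
time: 19.7
eef_pos: [0.3741, 0.3618, 0.2369]
orientation: [-3.142, 0.0, 1.662]
ft_force: [-3.9, -2.7, 8.4]
finger_gap: 0.024
time: 20.0
eef_pos: [0.3742, 0.3619, 0.2369]
orientation: [-3.141, 0.0, 1.662]
ft_force: [-7.1, -3.8, 13.8]
finger_gap: 0.0234
```

```bash
C="python3 -m crank"
$C '[{"dx":0,"dy":0,"dz":-0.002,"yaw":0},{"dx":0,"dy":0,"dz":-0.002,"yaw":0},{"dx":0,"dy":0,"dz":-0.002,"yaw":0},{"dx":0,"dy":0,"dz":-0.002,"yaw":0},{"dx":0,"dy":0,"dz":-0.002,"yaw":0}]' 65
$C '[{"dx":0,"dy":0,"dz":-0.002,"yaw":0},{"dx":0,"dy":0,"dz":-0.04,"yaw":0},{"dx":0,"dy":0,"dz":-0.13,"yaw":0},{"dx":0,"dy":0,"dz":-0.22,"yaw":0},{"dx":0,"dy":0,"dz":-0.3,"yaw":0}]'
python3 - <<'E'
from h import *
go(.5027,.176,.20,5.2)
E
```

```text
time: 20.5
eef_pos: [0.3738, 0.3614, 0.2348]
orientation: [-3.141, 0.0, 1.662]
ft_force: [0.0, 0.1, 0.2]
finger_gap: 0.0581
time: 21.0
eef_pos: [0.3737, 0.3614, 0.3872]
orientation: [3.141, -0.0, 1.662]
ft_force: [0.8, 0.3, 0.8]
finger_gap: 0.0619
from [ 0.3737  0.3614  0.2162 95.2158] dx -0.3926 dy 0.2231 dz 0.0325 yaw 0.5001 dist 0.226
```

The scoop is released and the gripper is clear. The bin was only lowered for the scooping, so I'll tip it back up and leave it as the task put it.

```bash
C="python3 -m crank"
$C '[{"dx":-0.39,"dy":0.223,"dz":0.02,"yaw":0.5},{"dx":-0.39,"dy":0.223,"dz":0.02,"yaw":0.5},{"dx":-0.39,"dy":0.223,"dz":0.02,"yaw":0.5},{"dx":-0.39,"dy":0.223,"dz":0.02,"yaw":0.5},{"dx":-0.39,"dy":0.223,"dz":0.02,"yaw":0.5}]'
$C '[{"dx":0,"dy":0,"dz":0,"yaw":0.26},{"dx":0,"dy":0,"dz":0,"yaw":0.26},{"dx":0,"dy":0,"dz":0,"yaw":0.26},{"dx":0,"dy":0,"dz":0,"yaw":0.26},{"dx":0,"dy":0,"dz":0,"yaw":0.26}]'
python3 - <<'E'
from h import *
go(.5027,.176,.123,5.2)
E
```

```text
time: 21.5
eef_pos: [0.504, 0.1745, 0.375]
orientation: [3.141, 0.0, 0.903]
ft_force: [-0.4, 0.4, 0.0]
finger_gap: 0.062
time: 22.0
eef_pos: [0.5026, 0.1773, 0.375]
orientation: [3.142, 0.0, 0.155]
ft_force: [-0.4, 0.3, -0.3]
finger_gap: 0.0615
from [0.5026 0.1773 0.204  8.9065] dx -0.0002 dy 0.0026 dz 0.1620 yaw 0.0206 dist 0.081
```

```bash
C="python3 -m crank"
$C '[{"dx":0,"dy":0.002,"dz":0.0,"yaw":0.0206},{"dx":0,"dy":0.002,"dz":0.07,"yaw":0.0206},{"dx":0,"dy":0.002,"dz":0.13,"yaw":0.0206},{"dx":0,"dy":0.002,"dz":0.16,"yaw":0.0206},{"dx":0,"dy":0.002,"dz":0.16,"yaw":0.0206}]'
$C '[{"dx":0,"dy":0,"dz":0,"yaw":0},{"dx":0,"dy":0,"dz":0,"yaw":0},{"dx":0,"dy":0,"dz":0,"yaw":0},{"dx":0,"dy":0,"dz":0,"yaw":0},{"dx":0,"dy":0,"dz":0,"yaw":0}]' 0 25
$C '[{"dx":0,"dy":0,"dz":0,"yaw":0},{"dx":0,"dy":0,"dz":0,"yaw":0},{"dx":0,"dy":0,"dz":0,"yaw":0}]'
$C '[{"dx":0,"dy":0.0035,"dz":-0.01,"yaw":0},{"dx":0,"dy":0.0105,"dz":-0.0283,"yaw":0},{"dx":0,"dy":0.0224,"dz":-0.0561,"yaw":0},{"dx":0,"dy":0.035,"dz":-0.083,"yaw":0},{"dx":0,"dy":0.0503,"dz":-0.1097,"yaw":0}]' 
$C '[{"dx":0,"dy":0.016,"dz":-0.025,"yaw":0},{"dx":0,"dy":0.033,"dz":-0.051,"yaw":0},{"dx":0,"dy":0.042,"dz":-0.062,"yaw":0},{"dx":0,"dy":0.042,"dz":-0.062,"yaw":0},{"dx":0,"dy":0.042,"dz":-0.062,"yaw":0}]' 
$C '[{"dx":0,"dy":0,"dz":0,"yaw":0},{"dx":0,"dy":0,"dz":0,"yaw":0},{"dx":0,"dy":0,"dz":0,"yaw":0},{"dx":0,"dy":0,"dz":0,"yaw":0},{"dx":0,"dy":0,"dz":0,"yaw":0}]' 65
$C '[{"dx":0,"dy":0,"dz":-0.01,"yaw":0},{"dx":0,"dy":0,"dz":-0.08,"yaw":0},{"dx":0,"dy":0,"dz":-0.16,"yaw":0},{"dx":0,"dy":-0.06,"dz":-0.2,"yaw":0},{"dx":0,"dy":-0.14,"dz":-0.2,"yaw":0}]'
$C '[{"dx":-0.08,"dy":0,"dz":0,"yaw":0},{"dx":-0.16,"dy":0,"dz":0,"yaw":0},{"dx":-0.24,"dy":0,"dz":0,"yaw":0},{"dx":-0.3,"dy":0,"dz":0,"yaw":0},{"dx":-0.3,"dy":0,"dz":0,"yaw":0}]'
```

```text
time: 22.5
eef_pos: [0.5018, 0.1762, 0.2923]
orientation: [3.141, 0.006, 0.097]
ft_force: [-0.4, -0.0, 0.2]
finger_gap: 0.0617
time: 23.0
eef_pos: [0.5029, 0.1765, 0.2958]
orientation: [-3.141, -0.001, 0.097]
ft_force: [-0.1, 0.2, 0.0]
finger_gap: 0.0271
time: 23.3
eef_pos: [0.5028, 0.1764, 0.2951]
orientation: [-3.142, 0.0, 0.097]
ft_force: [-0.4, -0.4, 0.4]
finger_gap: 0.009
time: 23.8
eef_pos: [0.505, 0.1518, 0.349]
orientation: [-3.138, 0.0, 0.097]
ft_force: [4.0, 5.1, -7.1]
finger_gap: 0.0093
time: 24.3
eef_pos: [0.5071, 0.1309, 0.3816]
orientation: [-3.14, 0.0, 0.097]
ft_force: [-3.1, 5.5, 3.5]
finger_gap: 0.0095
time: 24.8
eef_pos: [0.5073, 0.1303, 0.3808]
orientation: [3.141, 0.0, 0.097]
ft_force: [0.2, -0.1, 0.2]
finger_gap: 0.0439
time: 25.3
eef_pos: [0.501, 0.2, 0.4867]
orientation: [-3.14, -0.009, 0.094]
ft_force: [0.6, -0.4, -0.2]
finger_gap: 0.0616
time: 25.8
eef_pos: [0.3488, 0.1854, 0.4818]
orientation: [-3.141, -0.002, 0.099]
ft_force: [0.3, -0.1, -0.3]
finger_gap: 0.0619
```

Final checks by image code, since I've viewed all 12 pictures.

```bash
python3 - <<'E'
from h import *
b=snap('top','t11');s=snap('scene','s11');b0=cv2.imread('pics/top0.png');s0=cv2.imread('pics/scene0.png')
for n,im in(('top',b),('scene',s)):
    m=cv2.inRange(cv2.cvtColor(im,cv2.COLOR_BGR2HSV),(110,150,50),(130,255,255))
    k,_,st,ce=cv2.connectedComponentsWithStats(m)
    for i in range(1,k):
        if 8<st[i,4]<300: print(n,ce[i].round(1), atz(n,*ce[i],.02).round(3))
# bystanders: mean change in boxes (top px): spray, phone, glovebox
for nm,(x0,y0,x1,y1) in dict(spray=(98,160,142,196),phone=(172,130,236,170),glove=(288,110,392,168)).items():
    print(nm,cv2.absdiff(b,b0)[y0:y1,x0:x1].mean().round(2))
# scoop: expected handle top / lower points and lip corners in both views, dark blob nearby
g=np.array([.3742,.3619]);a=np.radians(95.2);X=np.array([np.cos(a),np.sin(a)]);Y=np.array([-X[1],X[0]])
for n,im in(('top',b),('scene',s)):
    for lab,dx,dy,z in(('htop',0,0,.09),('hmid',16,0,.06),('wallL',-18,55,.04),('wallR',-18,-55,.04),('pan',-70,0,.003)):
        q=g+X*dx/1e3+Y*dy/1e3; u=proj(n,[*q,z]); i=im[int(u[1]+.5),int(u[0]+.5)]; print(n,lab,u.round(1),i)
u=proj('scene',[*g,.07]).astype(int); w=cv2.cvtColor(s,cv2.COLOR_BGR2GRAY)[u[1]-20:u[1]+20,u[0]-20:u[0]+20]
print(u); ys,xs=np.where(w<60); print('dark rows',ys.min()+u[1]-20,ys.max()+u[1]-20,'cols',xs.min()+u[0]-20,xs.max()+u[0]-20) if len(ys) else print('none')
print('handle top/bottom expected',proj('scene',[*g,.09]).round(1),proj('scene',[*g,.03]).round(1))
E
```

```text
top [394.5 268.7] [ 0.411 -0.389  0.02 ]
top [405.7 273.2] [ 0.399 -0.419  0.02 ]
top [416.2 273.2] [ 0.399 -0.446  0.02 ]
scene [102.6 218. ] [ 0.407 -0.389  0.02 ]
scene [ 91.9 219.7] [ 0.394 -0.417  0.02 ]
scene [ 82.5 224.3] [ 0.393 -0.446  0.02 ]
spray 5.25
phone 4.44
glove 4.88
top htop [109.3 285.2] [11 10 11]
top hmid [106.5 284.5] [17 13 14]
top wallL [123.  303.3] [46 46 44]
top wallR [120.2 261.6] [101  97  94]
top pan [144.3 279. ] [69 74 74]
scene htop [296.9  98.2] [ 5  7 10]
scene hmid [299.3 103.2] [10  7 10]
scene wallL [281.8 104.2] [136 136 132]
scene wallR [303.  119.1] [120 122 118]
scene pan [281.2 125.5] [104 110 108]
[296 102]
dark rows 97 121 cols 282 302
handle top/bottom expected [296.9  98.2] [295.5 111.5]
```

```bash
python3 -c "
from bench import r
print(r.get_obs()['joint_velocities'].round(3)); print(r.sign_off())"
```

```text
[-0.01   0.039 -0.017 -0.    -0.002  0.001]
the job is handed in; nothing more can be done
None
```

The job is handed in at about 26 s: all three tubes are lying in the carrier, and the scoop is let go, standing on the counter.

- **Tipping:** I tipped the bin by its handle to about 0.33 rad, and a picture showed the tubes side by side against the low wall.
- **Departure from the text:** I lowered the bin to nearly level before scooping, because the tool can't pitch and the pan has to stay level. At the end I tipped the bin back up to about 0.33 rad and left it there. The tubes were therefore scooped from the low-end corner of a nearly level bin, not a tipped one.
- **Scooping and emptying:** The pan slid under all three tubes up to the wall. I lifted it and carried it nose-first to the carrier, where slowing down rolled the tubes in. The gripper did not touch a tube.
- **Setting down:** I set the scoop on a clear patch of counter at about (0.374, 0.362), released it and raised the gripper straight up.

**Last checks:**
- **Tubes:** the three caps lie at carrier floor height, agreeing between two views to about 6 mm.
- **Scoop:** the handle appears upright where it was released, in both views. I checked this with image code only, because I had used all 12 viewed pictures. Where I looked for the pan and back wall, the pixels did not show them clearly.
- **Bin:** the final tilt comes from the arm's position at release. I didn't look at it again afterwards.
- **Bystanders:** the spray bottle, phone and glove box areas changed only slightly and evenly from the first picture, which I took as camera noise.
- **Forces:** the wrist force was at most about 16 N at the end of each move; I didn't check peaks in between.

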